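# Ease off the ratchet clamp, lay the glue sticks in its cradle and wind it shut

## Robot

A 6-joint arm with a two-finger parallel gripper is mounted at the origin on a cart in front of the work surface, level with it; the furniture and walls round the work are solid. World frame = base frame: x ahead of the robot, y to its left, z up, the work surface at z = 0. Lengths are in m, angles in rad, forces in N, time in s.
With the tool pointing down it reaches from about 0.3 to 0.75 m from the base axis. Payload 8.5 kg.
Tool frame: the origin (TCP) lies at the very end of the fingers, on their centre line; the grasp point (between the pads) lies r.tcp_to_grasp behind it (r.tcp_to_grasp is the distance from the TCP to the grasp point, in m); z points along the fingers, y is the line along which they close (so a half turn about z gives the same grasp; the last joint's range is limited). The gripper opens to 85 mm and grips with 20 to 120 N. Pads are 22 mm wide; open, the fingers measure 114 mm over their backs; the gripper's body (76 mm by 85 mm) begins 54 mm behind the grasp point. The pads swing forward as they close: fully open they stand 13 mm farther back than shut.
Start: joints at [-0.215, 0.381, 1.297, -0, 1.464, -0.215], TCP at [0.55, 0, 0.231] pointing down, gripper open.
Joint ranges: [-3.11, 3.11], [-0.89, 2.33], [0.22, 2.48], [-1.42, 4.56], [0.17, 2.85], [-2.88, 2.88]. Speed limits (rad/s): [2.39, 2.39, 3.14, 3.14, 3.14, 3.14].

## Interface

Orientations are given as a unit quaternion [x, y, z, w].
In Python, from station import monitor, vision, workorder, spotter, r gives the robot as it stands.
- The arm moves only by the tool jog_arm, never from a script. Its arguments are lists of equal length, an entry for each row: "grip": the closure, from 0 (fully open) to 1 (shut); "offset": the shift along the tool's x, y, z in mm, a list of three; "rotation": the turn, a rotation vector about the tool's x, y, z in degrees, a list of three. In form: {"grip": [grip, ...], "offset": [[dx, dy, dz], ...], "rotation": [[rx, ry, rz], ...]}. A call has 1 to 20 rows; each row shifts and turns the commanded pose from where the row before left it, along the tool's axes as they then stand; what a row does not reach is not made up. A row lasts 1/12 s, in which the tool goes at most 41.7 mm and 7.16 degrees, less where a joint would pass 70% of its speed; a pose out of reach is approached as far as the arm can. A call with a gripper value outside its range is refused whole. The fingers move at their own pace and stop on an object; "force" is the grip in N (left out, the last holds). Time passes only in rows, so rows that do not move let the fingers close. It gives the time, the measured TCP pose, the force, the opening and the grip force at its end, in the units of the state.
- monitor.get_state(): the state, without advancing time (a new reading comes with each control period).
- vision.snapshot(name): name is "scene" or "side" or "wrist"; returns the picture (480x640x3 uint8, blue, green, red); there is no depth.
- vision.calibration(name): a dict with "fx", "fy", "cx", "cy" (pixels), "rvec" (rotation vector, rad) and "tvec" (3), from world to camera coordinates, as OpenCV has them. Camera axes: x right, y down, z forward; pixel columns grow to the right and rows downward; lengths in m; the calibration is good to about 2 mm. A picture is of the moment at which its call begins: read the wrist's pose just before it. calibration takes no time and is no camera call; for the wrist camera it gives the pose at the moment of the call.
- workorder.sign_off(): hands the job in; it is judged then, once.
Trained networks look in the newest picture that a camera, given by its name, has taken for a name from the list of things; names that differ only in an ending like _2 or _b are one class to them, and where a whole thing is asked for, a point or a joint stands for the part that bears it (a point fixed in the world has none). Each returns a list of dicts, best first, with "p" (0 to 1); they miss things now and then, are a little off and sometimes report something else, mostly with a low value. They report only what shows in the picture. A call takes as long as a camera call. They do not tell look-alikes from the thing itself.
- spotter.boxes_of(camera, thing): "box" ([left, top, right, bottom] as shares, 0 to 1, of the picture: columns of its width, rows of its height, round what is visible of it).
- spotter.trace(camera, thing): "pixels" (480x640 bool, what is visible of it) and "box" ([left, top, right, bottom] as shares, 0 to 1, of the picture: columns of its width, rows of its height, round what is visible of it).
The state is a dict: "t": time; "joint_pos": joint angles; "dq": joint speeds; "tau": joint torques, N m; "tool_pos": TCP position; "tcp_rot": TCP orientation; "force": force on the tool from outside, world axes, zero at the start; "moment": the same for the moment, N m; "finger_gap": opening from 0.0 (shut) to 1.0 (fully open); "finger_force": force on a finger pad.
Only numpy, scipy, OpenCV 4.12 (cv2) and the standard library are available. Lean on these libraries where they do the work, as an engineer would, in place of code of your own. Each camera call takes 0.05 s, during which the arm holds its last target. There are 200 camera calls.

## Task

Flick the sprung pawl off the ratchet wheel and ease the drum back gently with the crank, never letting it spin, until the jaw is fully open. Then lay every glue stick that stands on the mat on its side in the cradle, one to a groove, and after that flick the pawl back on and wind the crank until the jaw is fully home, with the pawl left on the wheel. Leave the scraper and the cutters where they are.

Things in the scene. Friction and masses are not known exactly. Their poses are not given: they have to be found in the camera images.
- carrier: Fixed clamp carrier, grey base 200 (x) by 332 (y) mm, top z 10. Origin on the bench under the cradle's middle, y along the grooves from the end stop (inner face y -48, 8 thick, top z 52) to jaw and winch. Cradle: 10 mm saddle plates at y -30 and +30 with three 90-degree Vs (bottoms z 32, crests z 52, 20 mm either side); along each groove's bottom a black keel 12 wide, top z 37. Open between saddles beside it.
- groove_1 (a point): Where the axis of a stick lying in groove 1 (nearest the robot) passes midway between the saddles, 51 mm above the bench. Grooves run along y, 54 mm apart along x. Axes as the carrier's.
- groove_2 (a point): Where the axis of a stick lying in groove 2 (middle) passes midway between the saddles, 51 mm above the bench. Grooves run along y, 54 mm apart along x. Axes as the carrier's.
- groove_3 (a point): Where the axis of a stick lying in groove 3 (farthest from the robot) passes midway between the saddles, 51 mm above the bench. Grooves run along y, 54 mm apart along x. Axes as the carrier's.
- winch_axis (a point): On the vertical axis of the winch drum, 79 mm above the bench (the height to grip the crank knob), at y = 185 mm of the carrier. Axes as the carrier's.
- knob_grip (a point): Middle of the crank's upright black knob (22 mm diameter, 61 to 99 mm above the bench, spins freely on the crank arm), 79 mm above the bench. It runs on a circle of 45 mm radius about winch_axis; with the drum at 0 it is on the carrier's +y side of the axis. The crank arm is at 52 to 60 mm.
- drum (a joint): Drum angle, rad: 0 = eased right back (jaw open), 5.0 = fully wound (jaw home); hard stops at both. Grows as the crank turns anticlockwise from above, drawing the jaw 10 mm per rad. A drag brake (0.12 N m) holds it where it is left. Its ratchet wheel (12 teeth, 63 mm diameter, z 34 to 44 mm) lets it wind on but not turn back while the pawl is on. Starts near 4.45.
- pawl (a joint): Angle of the sprung pawl, rad: 0 = on the ratchet wheel, 0.75 = right off (stops at both). A light over-centre spring (1 to 3 N at the tab) throws it to the nearer end; it tips over at 0.375. While winding with the pawl on, the teeth lift it to about 0.12 and it clicks back.
- pawl_tab (a point): On the pawl's upright thumb pin (10 mm diameter, top at z 72 mm; this point at z 60; pawl bar at z 34 to 44), 27 mm from the pivot. Pushing it about 20 mm towards the carrier's +y flicks the pawl off; pushing it back towards -y puts it on.
- pawl_pivot (a point): On the pawl's vertical pivot, 58 mm above the bench, at x = -50, y = 223 mm of the carrier; the pawl turns clockwise from above as its value grows. Axes as the carrier's.
- jaw_face (a point): Middle of the inner face of the sliding jaw (aluminium plate 180 mm wide, 10 mm thick, z 15 to 59 mm). At y = 98 mm of the carrier when open, 48 mm when home, which leaves 96 mm to the end stop; closing, it pushes sticks along their grooves.
- stick_1: Glue stick, closed cylinder 27 mm in diameter and 92 mm long with a red cap (about 35 g); two or three of the three are there. Stands upright on the mat at first. Origin at the centre of its foot, z along its axis towards the cap.
- stick_2: Glue stick, closed cylinder 27 mm in diameter and 92 mm long with a red cap (about 35 g); two or three of the three are there. Stands upright on the mat at first. Origin at the centre of its foot, z along its axis towards the cap.
- stick_3: Glue stick, closed cylinder 27 mm in diameter and 92 mm long with a red cap (about 35 g); two or three of the three are there. Stands upright on the mat at first. Origin at the centre of its foot, z along its axis towards the cap.
- stick_1_mid (a point): Centre of stick_1, 46 mm from its foot; its axes are the stick's.
- stick_2_mid (a point): Centre of stick_2, 46 mm from its foot; its axes are the stick's.
- stick_3_mid (a point): Centre of stick_3, 46 mm from its foot; its axes are the stick's.
- edging: Fixed soft grey mat on which the sticks stand, top 2 mm above the bench, with a rubber edging 8 mm wide and 6 mm high all round it: 344 mm (x) by 250 mm (y) outside. The soft mat keeps a fallen stick from rolling far. Origin on the bench under its middle.
- scraper: Bystander: flat scraper with an orange handle, 43x144x13 mm, lying near the bench's front edge; origin under its middle.
- cutters_red: Bystander: flush cutters with red handles, 41x136x11 mm, lying near the bench's front edge; origin under their middle.
Mind the look-alikes: they are no part of the job. Leave any yellow look-alike of the stick_1 alone.

How it is judged:
By the outcome, as a careful person would: the job done as asked, in the order asked, and still so for the second after the job is handed in, with the robot touching nothing.
Of stick_1, stick_2, stick_3 only 2 to 3 are there at a start; the rules pass over those that are not, and their reading is None.
At some moment in a run one of stick_1, stick_2, stick_3 may be knocked a few centimetres aside while the robot is not near it.
Once in a run the grip may slacken for a moment while it holds something.
It also fails if it takes over 210 s, if anything falls off the work surface, if the arm or the gripper's body presses on something with over 40 N, if the wrist force passes 120 N, or if a joint passes its speed limit or range.

## Working session

There is one attempt and no reset: what is moved stays moved. The work goes in short steps, Python scripts to look and compute and a tool call to move; the robot and the scene stay as the last step left them, time stands still between calls to the robot, and variables do not carry over. Pictures are saved under pics/ and viewed, at most 14 in all, crops included, and the job is handed in when it is done.

Besides the shell and the picture viewer there is one more tool, called after "Request:" as a command line: name --argument value ..., lists and objects as JSON in quotes. jog_arm: Moves the arm, as the interface text tells. Its arguments: {"type":"object","properties":{"grip":{"type":"array"},"offset":{"type":"array"},"rotation":{"type":"array"},"force":{"type":"number"}},"required":["grip","offset","rotation"]}

```bash
ls; mkdir -p pics
python3 - <<'E'
from station import monitor, vision, workorder, spotter, r
import cv2,numpy as np
print(r.tcp_to_grasp, monitor.get_state())
for n in ["scene","side"]:
    im=vision.snapshot(n); cv2.imwrite(f"pics/{n}0.png",im)
    c=vision.calibration(n); print(n,c)
    for th in ["stick_1","carrier","pawl_tab","knob_grip","edging"]:
        print(th,[(round(d["p"],2),(np.array(d["box"])*[640,480,640,480]).round().tolist()) for d in spotter.boxes_of(n,th)])
E
```

```text
pics
0.0187 {'t': 0.0, 'joint_pos': array([-2.15267263e-01,  3.81182817e-01,  1.29827113e+00,  6.97625369e-06,
        1.46360114e+00, -2.15286885e-01]), 'dq': array([-0.00175097, -0.00119191, -0.00075503, -0.00072616, -0.00029359,
       -0.00155922]), 'tau': array([-1.00240642e-03, -4.48466885e+01, -2.31285810e+01, -2.87182611e-04,
        4.73836102e-03,  1.77242771e-05]), 'tool_pos': array([5.49701257e-01, 8.28202818e-05, 2.30715364e-01]), 'tcp_rot': array([ 7.07099920e-01,  7.07113264e-01, -3.91741239e-04, -6.17432973e-04]), 'force': array([-0.66987754,  0.91524201,  0.21934881]), 'moment': array([-0.12238579, -0.00482351, -0.0653646 ]), 'finger_force': 0.0, 'finger_gap': 0.9995294395472085}
scene {'fx': 515.8099699656974, 'fy': 515.8099699656974, 'cx': 325.6630243149958, 'cy': 237.83789173006238, 'rvec': array([ 2.23931607, -0.50681899,  0.22149867]), 'tvec': array([-0.46222006,  0.19692385,  1.03724704])}
stick_1 [(0.86, [351.0, 309.0, 369.0, 349.0]), (0.61, [401.0, 301.0, 416.0, 348.0]), (0.59, [281.0, 269.0, 295.0, 306.0])]
carrier [(0.76, [261.0, 182.0, 400.0, 294.0])]
pawl_tab [(0.59, [269.0, 193.0, 300.0, 211.0])]
knob_grip [(0.5, [326.0, 182.0, 329.0, 199.0])]
edging [(0.74, [290.0, 269.0, 503.0, 423.0])]
side {'fx': 593.889755249208, 'fy': 593.889755249208, 'cx': 320.77051684706515, 'cy': 236.90453566213944, 'rvec': array([ 1.31702912, -2.0442685 ,  1.05556295]), 'tvec': array([0.20000592, 0.33377414, 1.02663409])}
stick_1 [(0.83, [410.0, 193.0, 421.0, 228.0]), (0.73, [368.0, 251.0, 384.0, 292.0])]
carrier [(0.56, [196.0, 208.0, 361.0, 313.0])]
pawl_tab [(0.66, [234.0, 264.0, 252.0, 289.0]), (0.32, [405.0, 191.0, 421.0, 228.0])]
knob_grip [(0.73, [235.0, 222.0, 247.0, 244.0])]
edging [(0.87, [334.0, 188.0, 487.0, 284.0])]
```

Run:
```python
import cv2,numpy as np
a=cv2.imread('pics/scene0.png')[165:435,220:540]
b=cv2.imread('pics/side0.png')[170:330,180:500]
a=cv2.resize(a,(640,540),interpolation=cv2.INTER_CUBIC);b=cv2.resize(b,(800,400),interpolation=cv2.INTER_CUBIC)
cv2.imwrite('pics/a.png',a);cv2.imwrite('pics/b.png',b)
```

```text
(no output)
```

View pics/a.png

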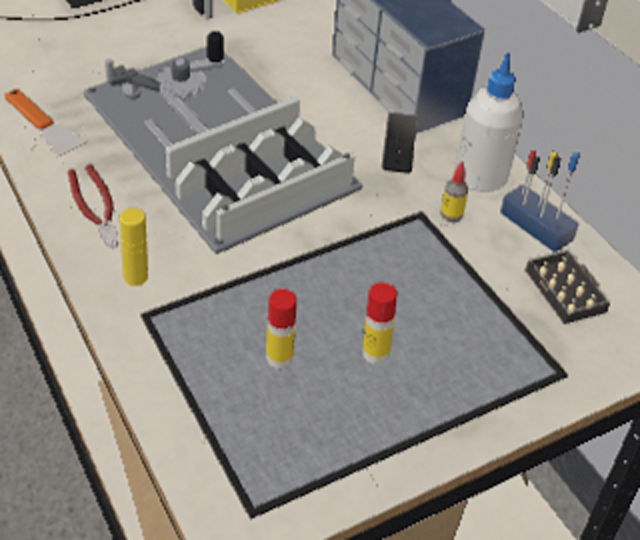

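View pics/b.png

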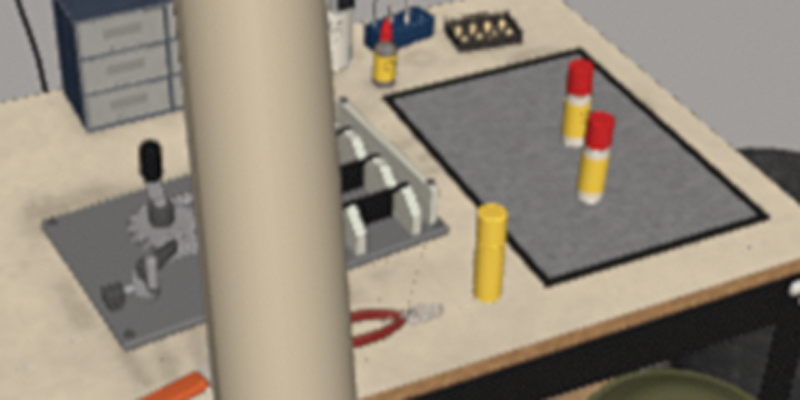

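Two red-capped sticks stand on the mat, at scene pixels (361,328) and (409,325). The look-alikes are the plain yellow stick off the mat at (286,288) and the red-nozzled bottle at (447,262). The winch, with the pawl and knob, is at the carrier's far end, around (300,200).

```bash
cat > h.py <<'E'
import numpy as np,cv2
from scipy.spatial.transform import Rotation as R
from scipy.optimize import least_squares
from station import monitor, vision, workorder, spotter, r
def cal(n):
    c=vision.calibration(n); K=np.array([[c['fx'],0,c['cx']],[0,c['fy'],c['cy']],[0,0,1]]); return K,np.array(c['rvec'],float),np.array(c['tvec'],float)
def proj(c,P): return cv2.projectPoints(np.atleast_2d(P).astype(float),c[1],c[2],c[0],None)[0].reshape(-1,2)
def plane(c,uv,z):
    Rm=cv2.Rodrigues(c[1])[0]; o=-Rm.T@c[2]; d=Rm.T@np.linalg.inv(c[0])@np.array([uv[0],uv[1],1.]); return o+d*(z-o[2])/d[2]
def W(p,q):  # carrier pose (x,y,yaw) -> world
    q=np.atleast_2d(q); c,s=np.cos(p[2]),np.sin(p[2]); return np.c_[p[0]+c*q[:,0]-s*q[:,1],p[1]+s*q[:,0]+c*q[:,1],q[:,2]]
E
python3 - <<'E'
from h import *
c=cal("scene"); f=lambda x,y:(220+x/2,165+y/2)
for n,uv,z in [("A",f(282,298),.094),("A foot",f(281,362),.004),("B",f(382,291),.094),("Bf",f(378,356),.004),("yellow",f(135,280),.004),
 ("near corner",f(218,250),.01),("right corner",f(359,185),.01),("left",f(87,93),.01),("back",f(205,50),.01),("knobtop",f(216,36),.099),("tabtop",f(110,62),.072),
 ("m1",f(145,317),.006),("m2",f(422,214),.006),("m3",f(564,376),.006),("m4",f(253,513),.006),("bluebottle",f(488,185),0),("black",f(398,170),0),("cab",f(415,130),0)]:
    print(n,plane(c,uv,z).round(3))
c=cal("side"); f=lambda x,y:(180+x/2.5,170+y/2.5)
for n,uv,z in [("A",f(599,118),.094),("B",f(579,66),.094),("left",f(125,348),.01),("back",f(45,225),.01),("right",f(447,230),.01),("knobtop",f(150,145),.099),("tabtop",f(155,257),.072),("yellow",f(492,210),.09)]:
    print(n,plane(c,uv,z).round(3))
w=vision.calibration("wrist");Rm=cv2.Rodrigues(np.array(w['rvec']))[0];print(w,-Rm.T@np.array(w['tvec']),Rm)
E
```

```text
A [ 0.466 -0.25   0.094]
A foot [ 0.466 -0.255  0.004]
B [ 0.554 -0.283  0.094]
Bf [ 0.555 -0.29   0.004]
yellow [ 0.377 -0.094  0.004]
near corner [ 0.473 -0.099  0.01 ]
right corner [ 0.664 -0.077  0.01 ]
left [0.44  0.222 0.01 ]
back [0.616 0.242 0.01 ]
knobtop [0.589 0.15  0.099]
tabtop [0.465 0.191 0.072]
m1 [ 0.367 -0.147  0.006]
m2 [ 0.705 -0.145  0.006]
m3 [ 0.703 -0.388  0.006]
m4 [ 0.368 -0.386  0.006]
bluebottle [ 0.805 -0.133  0.   ]
black [ 0.725 -0.066  0.   ]
cab [ 0.785 -0.013  0.   ]
A [ 0.46  -0.246  0.094]
B [ 0.547 -0.278  0.094]
left [0.428 0.235 0.01 ]
back [0.621 0.251 0.01 ]
right [ 0.461 -0.089  0.01 ]
knobtop [0.582 0.155 0.099]
tabtop [0.46  0.193 0.072]
yellow [ 0.381 -0.087  0.09 ]
{'fx': 380.8166743191289, 'fy': 380.8166743191289, 'cx': 325.91353916991943, 'cy': 238.9250156038033, 'rvec': array([-2.83828803e+00, -2.05787466e-03, -1.28665888e-03]), 'tvec': array([-0.55073006, -0.03846919,  0.37875685])} [0.55036099 0.0772665  0.37332679] [[ 9.99998571e-01  1.55238188e-03  6.69400582e-04]
 [ 1.28159033e-03 -9.54353974e-01  2.98675157e-01]
 [ 1.10250301e-03 -2.98673872e-01 -9.54354600e-01]]
```

Request:
jog_arm --grip '[0,0,0,0]' --offset '[[40,0,0],[40,0,0],[40,0,0],[0,0,0]]' --rotation '[[0,0,0],[0,0,0],[0,0,0],[0,0,0]]'

```text
t: 0.93
tool_pos: [0.5492, 0.1257, 0.2314]
tcp_rot: [0.705, 0.709, 0.001, -0.001]
force: [0.5, -0.1, 0.4]
finger_gap: 1.0
finger_force: 0.0
```

Run:
```python
from h import *
im=vision.snapshot("wrist"); c=cal("wrist"); cv2.imwrite("pics/w1.png",im); np.savez("w1.npz",K=c[0],r=c[1],t=c[2])
print(monitor.get_state()['tool_pos'])
p=(.563,-.026,.1)
print(proj(c,W(p,[[-.1,-.056,.01],[.1,-.056,.01],[0,.185,.05],[-.077,.227,.072],[-.05,.223,.058],[.044,.173,.099]])).round())
```

```text
[0.5495509  0.12299223 0.23132877]
[[253. 388.]
 [430. 374.]
 [319. 172.]
 [213. 130.]
 [252. 132.]
 [380. 192.]]
```

View pics/w1.png

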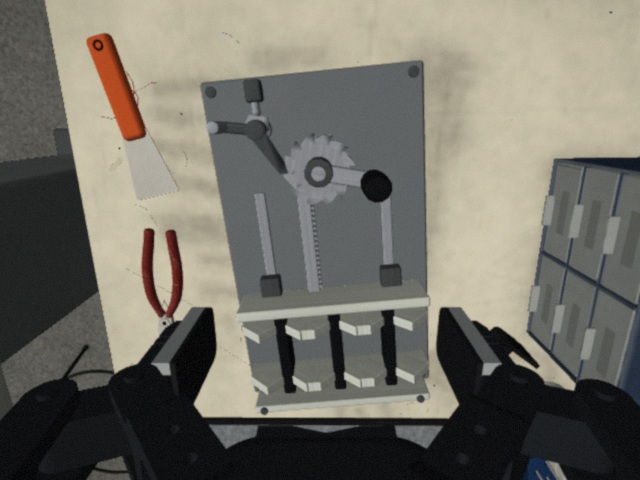

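The wrist view shows the drum axis at (319,171), knob top at (376,184), pawl pivot at (257,128), tab top at (212,127), and base far corners at (203,83) and (423,60). The jaw front is at row ~300.

Run:
```python
from h import *
d=np.load("w1.npz"); c=(d['K'],d['r'],d['t'])
obs=np.array([[203,83],[423,60],[319,171],[257,127],[376,185],[212,127]])
def pts(v):
    x,y,a,y1,k,t=v
    return W((x,y,a),[[-.1,y1,.01],[.1,y1,.01],[0,.185,.06],[-.05,.223,.056],[.045*np.cos(k),.185+.045*np.sin(k),.099],[-.05+.027*np.cos(t),.223+.027*np.sin(t),.072]])
s=least_squares(lambda v:(proj(c,pts(v))-obs).ravel(),[.563,-.026,.1,.265,-.26,3.1],x_scale=[.01,.01,.05,.01,.2,.2])
v=s.x; print(v.round(4), s.fun.round(1)); p=v[:3]; np.save("p.npy",p)
P=pts(v); print("axis",P[2],"pivot",P[3],"knob",P[4],"tab",P[5])
print("drum",(v[4]-np.pi/2)%(2*np.pi))
q=[[-.1,v[3]-.332,.01],[.1,v[3]-.332,.01],[-.09,.048+.0055,.059],[.09,.0535,.059]]+[[x,-.025,.052] for x in(-.081,-.027,.027,.081)]
print(proj(c,W(p,q)).round())
```

```text
[ 0.5619 -0.0232  0.0941  0.2647 -0.2279  3.0317] [-3.8 -0.4  2.7  1.   0.1 -0.8 -4.5  0.4  3.9  0.7  1.  -0.1]
axis [0.54447391 0.16101521 0.06      ] pivot [0.49112358 0.1941474  0.056     ] knob [0.58907176 0.15501253 0.099     ] tab [0.46412692 0.19457166 0.072     ]
drum 4.484466786517846
[[253. 394.]
 [429. 381.]
 [236. 321.]
 [430. 306.]
 [258. 386.]
 [312. 382.]
 [366. 378.]
 [420. 374.]]
```

Run:
```python
from h import *
c=cal("wrist"); im=vision.snapshot("wrist"); np.savez("w1.npz",K=c[0],r=c[1],t=c[2]); cv2.imwrite("pics/w2.png",im)
print(-cv2.Rodrigues(c[1])[0].T@c[2], monitor.get_state()['tool_pos'])
cv2.imwrite("pics/w2z.png",cv2.resize(im[50:210,190:430],(720,480),interpolation=cv2.INTER_CUBIC))
```

```text
[0.5495599  0.20020491 0.37334583] [0.54977343 0.1211667  0.2312693 ]
```

View pics/w2z.png

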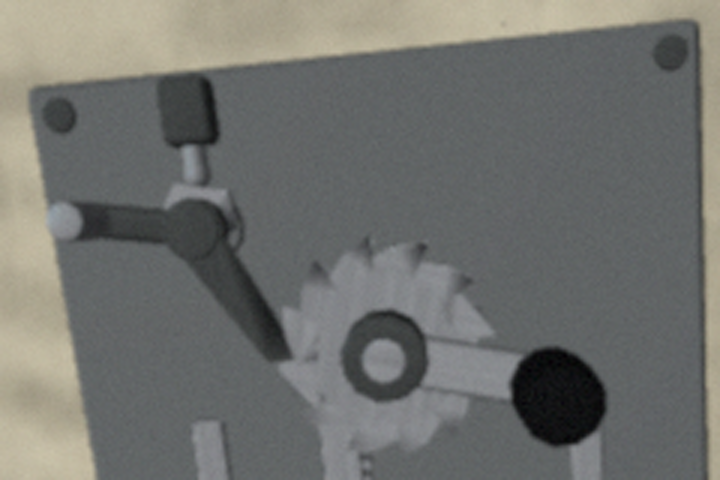

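The zoom shows the tab top at (212,124), pivot at (255,126), drum axis at (318,170) and knob at (376,182). The pawl tip is on the wheel.

Run:
```python
from h import *
d=np.load("w1.npz"); c=(d['K'],d['r'],d['t'])
obs=np.array([[200.3,80.7],[421.7,57],[317.7,170],[255,126.3],[376,182.3],[211.7,123.7]])
for dz in (0,.01):
  def pts(v):
    x,y,a,y1,k,t=v
    return W((x,y,a),[[-.1,y1,.01-dz],[.1,y1,.01-dz],[0,.185,.06-dz],[-.05,.223,.045-dz],[.045*np.cos(k),.185+.045*np.sin(k),.099-dz],[-.05+.027*np.cos(t),.223+.027*np.sin(t),.072-dz]])
  s=least_squares(lambda v:(proj(c,pts(v))-obs).ravel(),[.563,-.026,.1,.265,-.26,3.1],x_scale=[.01,.01,.05,.01,.2,.2])
  v=s.x; print(v.round(4), s.fun.round(1)); p=v[:3]; P=pts(v)
  if dz==0: np.save("p.npy",p)
  print("axis",P[2],"pivot",P[3],"knob",P[4],"tab",P[5], "tabobs",plane(c,obs[5],.072),"knobobs",plane(c,obs[4],.099))
  print("drum",(v[4]-np.pi/2)%(2*np.pi))
```

```text
[ 0.5615 -0.0225  0.0985  0.2664 -0.1969  2.9538] [-3.1 -0.2  2.2  0.7 -0.  -0.6 -1.7  0.3  2.7  0.4 -0.5 -0. ]
axis [0.54330643 0.16161332 0.06      ] pivot [0.48981034 0.19450965 0.045     ] knob [0.58808912 0.1571962  0.099     ] tab [0.46291781 0.19691624 0.072     ] tabobs [0.46331042 0.19691655 0.072     ] knobobs [0.58615849 0.15746559 0.099     ]
drum 4.5155268124996955
[ 0.5611 -0.0231  0.0994  0.2683 -0.2132  2.9349] [-0.6 -0.6 -1.3  0.7 -0.5 -1.4 -0.2  0.9 -0.1 -0.   2.4  0.1]
axis [0.54272199 0.16102814 0.05      ] pivot [0.48919894 0.19388059 0.035     ] knob [0.5874308  0.15591717 0.089     ] tab [0.4623543  0.19677289 0.062     ] tabobs [0.46331042 0.19691655 0.072     ] knobobs [0.58615849 0.15746559 0.099     ]
drum 4.4992007501617906
```

Request:
jog_arm --grip '[1,1,1,1,1,1,1,1,1,1,1,1]' --offset '[[0,0,0],[25,-30,0],[25,-30,0],[0,-22,30],[0,0,30],[0,0,30],[0,0,30],[0,0,30],[0,0,20],[0,0,8],[0,0,0],[0,0,0]]' --rotation '[[0,0,-5.6],[0,0,0],[0,0,0],[0,0,0],[0,0,0],[0,0,0],[0,0,0],[0,0,0],[0,0,0],[0,0,0],[0,0,0],[0,0,0]]'

```text
t: 2.03
tool_pos: [0.4642, 0.1612, 0.054]
tcp_rot: [0.672, 0.74, 0.0, 0.0]
force: [0.6, 0.2, -0.0]
finger_gap: -0.0
finger_force: 0.0
```

```bash
cat >> h.py <<'E'
def cart():  # TCP in carrier frame, mm; yaw of tool x vs carrier y (deg)
    p=np.load('p.npy'); s=monitor.get_state(); d=s['tool_pos'][:2]-p[:2]; c,n=np.cos(p[2]),np.sin(p[2])
    M=R.from_quat(s['tcp_rot']).as_matrix(); a=np.degrees(np.arctan2(M[1,0],M[0,0])-p[2])-90
    return np.round([1e3*(c*d[0]+n*d[1]),1e3*(-n*d[0]+c*d[1]),1e3*s['tool_pos'][2],a],1), s['t'], s['force'].round(1), round(s['finger_gap'],3)
E
python3 -c "
from h import *
print(cart())"
```

```text
(array([-7.880e+01,  1.924e+02,  5.400e+01, -1.000e-01]), 2.0333, array([ 0.6,  0.2, -0. ]), -0.0)
```

Push +y by ~35 mm, then back off and look.

Request:
jog_arm --grip '[1,1,1,1,1,1,1,1,1,1]' --offset '[[8,0,0],[5,0,0],[5,0,0],[5,0,0],[5,0,0],[5,0,0],[3,0,0],[0,0,0],[-15,0,0],[-20,0,0]]' --rotation '[[0,0,0],[0,0,0],[0,0,0],[0,0,0],[0,0,0],[0,0,0],[0,0,0],[0,0,0],[0,0,0],[0,0,0]]'

```text
t: 2.87
tool_pos: [0.4631, 0.1634, 0.0532]
tcp_rot: [0.671, 0.742, 0.0, -0.0]
force: [-0.3, -0.1, -1.1]
finger_gap: 0.001
finger_force: 0.0
```

Request:
jog_arm --grip '[1,0.3,0.3,0.3,0.3,0.3]' --offset '[[0,0,-40],[0,0,-40],[0,35,0],[0,40,0],[0,40,0],[0,0,0]]' --rotation '[[0,0,0],[0,0,0],[0,0,0],[0,0,0],[0,0,0],[0,0,0]]'

```text
t: 3.37
tool_pos: [0.5834, 0.1739, 0.1328]
tcp_rot: [0.672, 0.74, 0.002, 0.001]
force: [-1.7, -0.2, -0.5]
finger_gap: 0.694
finger_force: 0.0
```

Run:
```python
from h import *
c=cal("wrist"); im=vision.snapshot("wrist"); np.savez("w3.npz",K=c[0],r=c[1],t=c[2])
cv2.imwrite("pics/w3.png",im); print(cart())
p=np.load('p.npy'); 
print(proj(c,W(p,[[-.0765,.228,.072],[-.066,.2448,.072],[.0432,.175,.099],[0,.185,.06]])).round())
```

```text
(array([ 3.790e+01,  1.936e+02,  1.323e+02, -1.000e-01]), 3.4167, array([-0.5,  0.2, -0.9]), 0.697)
[[106. 202.]
 [121. 171.]
 [328. 314.]
 [256. 268.]]
```

View pics/w3.png

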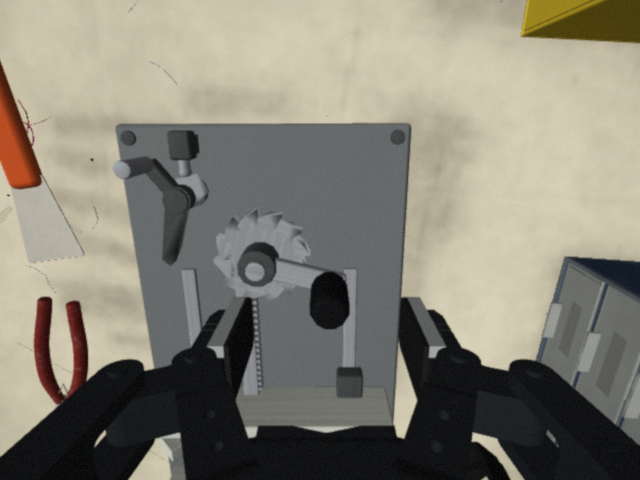

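The pawl is off, with its tab at (123,168). The knob is at (330,308), where I predicted it. Next I grip the knob.

Request:
jog_arm --grip '[0.5,0.5,0.5,0.5,0.5,1,1,1,1,1,1]' --offset '[[-18,6,0],[0,0,25],[0,0,25],[0,0,18],[0,0,0],[0,0,0],[0,0,0],[0,0,0],[0,0,0],[0,0,0],[0,0,0]]' --rotation '[[0,0,0],[0,0,0],[0,0,0],[0,0,0],[0,0,0],[0,0,0],[0,0,0],[0,0,0],[0,0,0],[0,0,0],[0,0,0]]' --force 40

```text
t: 4.33
tool_pos: [0.5867, 0.1568, 0.0667]
tcp_rot: [0.672, 0.741, 0.001, 0.001]
force: [4.9, 0.5, -3.4]
finger_gap: 0.244
finger_force: 40.3
```

Run:
```python
from h import *
print(cart())
```

```text
(array([ 42.7, 175.9,  66.7,  -0. ]), 4.3333, array([ 4.9,  0.5, -3.4]), 0.244)
```

```bash
cat > circ.py <<'E'
import numpy as np,sys
a0,a1,n=map(float,sys.argv[1:4]); n=int(n)
a=np.linspace(a0,a1,n+1); q=np.round(2*45*np.c_[np.sin(a),np.cos(a)])/2; d=np.diff(q,axis=0)
for i in range(0,n,20): print(str([[float(x),float(y),0] for x,y in d[i:i+20]]).replace('.0,',',').replace('.0]',']'), len(d[i:i+20]))
E
python3 circ.py -0.204 -4.744 45
```

```text
[[-4.5, -1, 0], [-4.5, -1.5, 0], [-4, -2, 0], [-3.5, -2.5, 0], [-4, -3, 0], [-3, -3, 0], [-3, -3.5, 0], [-2.5, -3.5, 0], [-2.5, -4, 0], [-1.5, -4, 0], [-1.5, -4.5, 0], [-1, -4.5, 0], [-0.5, -4.5, 0], [0, -4.5, 0], [0.5, -4.5, 0], [1, -4.5, 0], [1, -4.5, 0], [2, -4, 0], [2, -4, 0], [2.5, -4, 0]] 20
[[3, -3, 0], [3.5, -3.5, 0], [3.5, -2.5, 0], [4, -2.5, 0], [4, -2, 0], [4, -2, 0], [4.5, -1, 0], [4.5, -0.5, 0], [4.5, -0.5, 0], [4.5, 0, 0], [4.5, 1, 0], [4.5, 1, 0], [4, 1.5, 0], [4.5, 2, 0], [3.5, 2, 0], [4, 3, 0], [3, 3, 0], [3, 3.5, 0], [3, 3.5, 0], [2, 4, 0]] 20
[[2, 4, 0], [1.5, 4.5, 0], [1, 4.5, 0], [0.5, 4.5, 0], [0, 4.5, 0]] 5
```

Request:
jog_arm --grip '[1,1,1,1,1,1,1,1,1,1,1,1,1,1,1,1,1,1,1,1]' --offset '[[-4.5,-1,0],[-4.5,-1.5,0],[-4,-2,0],[-3.5,-2.5,0],[-4,-3,0],[-3,-3,0],[-3,-3.5,0],[-2.5,-3.5,0],[-2.5,-4,0],[-1.5,-4,0],[-1.5,-4.5,0],[-1,-4.5,0],[-0.5,-4.5,0],[0,-4.5,0],[0.5,-4.5,0],[1,-4.5,0],[1,-4.5,0],[2,-4,0],[2,-4,0],[2.5,-4,0]]' --rotation '[[0,0,0],[0,0,0],[0,0,0],[0,0,0],[0,0,0],[0,0,0],[0,0,0],[0,0,0],[0,0,0],[0,0,0],[0,0,0],[0,0,0],[0,0,0],[0,0,0],[0,0,0],[0,0,0],[0,0,0],[0,0,0],[0,0,0],[0,0,0]]' --force 50

```text
t: 6.0
tool_pos: [0.5194, 0.1247, 0.0665]
tcp_rot: [0.672, 0.741, 0.004, 0.002]
force: [13.4, 14.7, -3.4]
finger_gap: 0.241
finger_force: 49.5
```

```bash
python3 -c "
from h import *
print(cart())"
```

```text
(array([-2.740e+01,  1.506e+02,  6.650e+01, -1.000e-01]), 6.0, array([13.4, 14.7, -3.4]), 0.241)
```

Request:
jog_arm --grip '[1,1,1,1,1,1,1,1,1,1,1,1,1,1,1,1,1,1,1,1]' --offset '[[4,-2.5,0],[3.5,-3,0],[3.5,-2.5,0],[4,-2.5,0],[4,-2,0],[4,-2,0],[4.5,-1,0],[4.5,-0.5,0],[4.5,-0.5,0],[4.5,0,0],[4.5,1,0],[4.5,1,0],[4,1.5,0],[4.5,2,0],[3.5,2,0],[4,3,0],[3,3,0],[3,3.5,0],[3,3.5,0],[2,4,0]]' --rotation '[[0,0,0],[0,0,0],[0,0,0],[0,0,0],[0,0,0],[0,0,0],[0,0,0],[0,0,0],[0,0,0],[0,0,0],[0,0,0],[0,0,0],[0,0,0],[0,0,0],[0,0,0],[0,0,0],[0,0,0],[0,0,0],[0,0,0],[0,0,0]]'

```text
t: 7.67
tool_pos: [0.5164, 0.2006, 0.0664]
tcp_rot: [0.672, 0.741, -0.0, -0.001]
force: [-6.2, 3.5, 13.0]
finger_gap: 0.24
finger_force: 51.0
```

```bash
python3 -c "
from h import *
print(cart())"
```

```text
(array([-23. , 226.4,  66.4,  -0. ]), 7.6667, array([-6.2,  3.5, 13. ]), 0.24)
```

Request:
jog_arm --grip '[1,1,1,1,1,1,1,1,1]' --offset '[[2,4,0],[1.5,4.5,0],[1,4.5,0],[0.5,4.5,0],[0,4.5,0],[0,2,0],[0,0,0],[0,0,0],[0,0,0]]' --rotation '[[0,0,0],[0,0,0],[0,0,0],[0,0,0],[0,0,0],[0,0,0],[0,0,0],[0,0,0],[0,0,0]]'

```text
t: 8.42
tool_pos: [0.5382, 0.2086, 0.0664]
tcp_rot: [0.672, 0.741, -0.001, -0.002]
force: [-11.0, 6.4, 14.8]
finger_gap: 0.243
finger_force: 51.6
```

```bash
python3 -c "
from h import *
print(cart())"
```

```text
(array([ -0.4, 232.3,  66.4,  -0. ]), 8.4167, array([-11. ,   6.4,  14.8]), 0.243)
```

Request:
jog_arm --grip '[0.4,0.4,0.4,0.4,0.4,0.4,0.4,0.4,0.2,0,0,0,0,0,0,0,0,0]' --offset '[[0,0,0],[0,0,0],[0,0,0],[0,0,-40],[0,0,-40],[0,0,-40],[0,0,-40],[-40,-8,0],[-40,-8,0],[-40,-8,0],[-40,-8,0],[-40,-8,0],[-40,-8,0],[-40,-8,0],[-40,-8,0],[-40,-8,0],[-40,-8,0],[0,0,0]]' --rotation '[[0,0,0],[0,0,0],[0,0,0],[0,0,0],[0,0,0],[0,0,0],[0,0,0],[0,0,0],[0,0,0],[0,0,0],[0,0,0],[0,0,0],[0,0,0],[0,0,0],[0,0,0],[0,0,0],[0,0,0],[0,0,0]]'

```text
t: 9.92
tool_pos: [0.4993, -0.2049, 0.2247]
tcp_rot: [0.674, 0.739, -0.001, 0.0]
force: [0.4, 0.5, 0.3]
finger_gap: 0.998
finger_force: 0.0
```

Run:
```python
from h import *
vision.snapshot("wrist"); c=cal("wrist"); im=vision.snapshot("wrist"); np.savez("w4.npz",K=c[0],r=c[1],t=c[2])
cv2.imwrite("pics/w4.png",im); print(cart(),monitor.get_state()['tool_pos'])
for d in spotter.boxes_of("wrist","stick_1"): print(round(d['p'],2),(np.array(d['box'])*[640,480,640,480]).round())
im=vision.snapshot("scene"); cv2.imwrite("pics/s1.png",im)
cv2.imwrite("pics/w4s.png",np.hstack([cv2.resize(im[150:390,240:560],(400,300)),cv2.resize(cv2.imread("pics/w4.png"),(400,300))]))
```

```text
(array([-7.890e+01, -1.703e+02,  2.248e+02, -2.000e-01]), 10.0167, array([ 0. , -0.2,  0.1]), 0.997) [ 0.49978343 -0.19976785  0.22479546]
0.92 [141.  19. 217.  74.]
0.7 [358. 271. 396. 342.]
0.56 [258. 233. 300. 298.]
```

View pics/w4s.png

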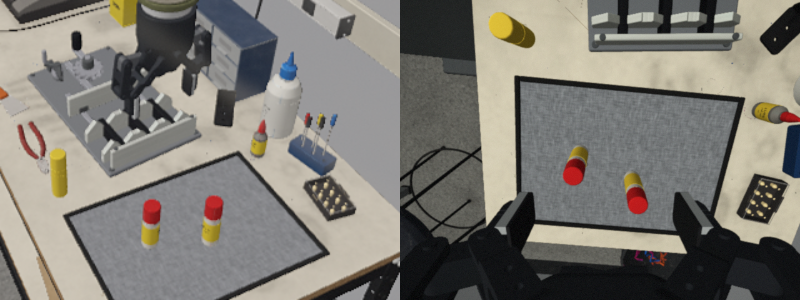

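Both red-capped sticks still stand, in the wrist view at about (277,280) and (378,330). The plain yellow one is off the mat at (185,45). The scene view shows the jaw wide open.

```bash
cat >> h.py <<'E'
def fitstick(c,box,x0):
    t=np.linspace(0,2*np.pi,40)
    def f(v):
        P=np.vstack([np.c_[v[0]+.0135*np.cos(t),v[1]+.0135*np.sin(t),0*t+z] for z in(.002,.094)]); q=proj(c,P)
        return np.r_[q.min(0),q.max(0)]-box
    s=least_squares(f,x0); return s.x,s.fun
def to(P):  # offset (mm, tool axes) from measured TCP to world point P
    s=monitor.get_state(); return (R.from_quat(s['tcp_rot']).inv().apply(np.array(P)-s['tool_pos'])*1e3).round(1)
def toolz(): return R.from_quat(monitor.get_state()['tcp_rot']).as_matrix().T.round(3)
E
python3 - <<'E'
from h import *
d=np.load("w4.npz"); c=(d['K'],d['r'],d['t'])
for b,x in [((258,233,300,298),(.463,-.25)),((358,271,396,342),(.55,-.28))]: print(fitstick(c,np.array(b),x))
print(monitor.get_state()['joint_pos'].round(3))
E
```

```text
(array([ 0.46499409, -0.24906399]), array([-0.14120408, -0.42681943,  0.18320732,  0.36169702]))
(array([ 0.55244017, -0.28121589]), array([-2.16311361, -0.9552728 ,  1.68226846,  0.87496651]))
[-0.597  0.364  1.342  0.     1.436 -0.695]
```

Request:
jog_arm --grip '[0,0,0,0,0,0,0,0,0,0,0,0,0,0,0,0,0,0,0]' --offset '[[-8,-32,0],[-8,-32,0],[-8,-32,0],[0,0,0],[0,0,0],[0,0,0],[0,0,0],[0,0,0],[0,0,0],[0,0,0],[0,0,0],[0,0,0],[0,0,0],[0,0,0],[0,0,0],[0,0,0],[0,0,0],[0,0,0],[0,0,0]]' --rotation '[[0,0,6],[0,0,6],[0,0,6],[0,0,6.75],[0,0,6.75],[0,0,6.75],[0,0,6.75],[0,0,6.75],[0,0,6.75],[0,0,6.75],[0,0,6.75],[0,0,6.75],[0,0,6.75],[0,0,6.75],[0,0,6.75],[0,0,6.75],[0,0,6.75],[0,0,6.75],[0,0,6.75]]'

```text
t: 11.7
tool_pos: [0.4048, -0.2201, 0.2255]
tcp_rot: [0.965, -0.264, 0.0, 0.0]
force: [1.0, 0.2, -0.3]
finger_gap: 0.999
finger_force: 0.0
```

Request:
jog_arm --grip '[0,0,0,0,0,0,0,0,0,0,0]' --offset '[[0,0,0],[0,0,0],[0,0,0],[0,0,0],[0,0,0],[0,0,0],[0,0,0],[0,0,0],[0,0,0],[0,0,0],[0,0,0]]' --rotation '[[0,6,0],[0,6,0],[0,6,0],[0,6,0],[0,6,0],[0,6,0],[0,6,0],[0,6,0],[0,6,0],[0,6,0],[0,0,0]]'

```text
t: 12.62
tool_pos: [0.411, -0.2136, 0.2248]
tcp_rot: [0.878, -0.228, 0.409, 0.094]
force: [-0.1, 0.1, -0.5]
finger_gap: 1.002
finger_force: 0.0
```

Run:
```python
from h import *
print(monitor.get_state()['joint_pos'].round(3),monitor.get_state()['tool_pos'],toolz())
print(to((.404,-.214,.091)),to((.479,-.257,.041)))
```

```text
[-9.350e-01 -1.000e-03  2.140e+00  1.084e+00  3.890e-01  2.420e-01] [ 0.41097332 -0.21355153  0.22482214] [[ 0.561 -0.324  0.762]
 [-0.478 -0.878 -0.022]
 [ 0.676 -0.352 -0.648]]
[-105.7    6.7   82.1] [-87.8   9.7 180.3]
```

```bash
cat >> h.py <<'E'
def ori(az,t):
    a,t=np.radians([az,t]); x=np.array([np.cos(t)*np.cos(a),np.cos(t)*np.sin(a),np.sin(t)]); z=np.array([np.sin(t)*np.cos(a),np.sin(t)*np.sin(a),-np.cos(t)])
    return R.from_matrix(np.c_[x,np.cross(z,x),z])
def rot(az,t,frm=None):
    a=frm or R.from_quat(monitor.get_state()['tcp_rot']); v=np.degrees((a.inv()*ori(az,t)).as_rotvec()); n=int(np.ceil(np.linalg.norm(v)/7)); print('rot',v.round(1),'n',n,'per row',(v/max(n,1)).round(2))
def azt():
    M=toolz(); return np.degrees([np.arctan2(M[0][1],M[0][0]),np.arcsin(M[0][2])]).round(1), np.degrees(np.arcsin(M[1][2])).round(1)
E
python3 - <<'E'
from h import *
print(azt()); rot(70,0)
E
```

```text
(array([-30. ,  49.6]), np.float64(-1.3))
rot [ 41.6 -37.5 -92.2] n 16 per row [ 2.6  -2.35 -5.76]
```

Request:
jog_arm --grip '[0,0,0,0,0,0,0,0,0,0,0,0,0,0,0,0,0]' --offset '[[0,0,0],[0,0,0],[0,0,0],[0,0,0],[0,0,0],[0,0,0],[0,0,0],[0,0,0],[0,0,0],[0,0,0],[0,0,0],[0,0,0],[0,0,0],[0,0,0],[0,0,0],[0,0,0],[0,0,0]]' --rotation '[[2.6,-2.35,-5.76],[2.6,-2.35,-5.76],[2.6,-2.35,-5.76],[2.6,-2.35,-5.76],[2.6,-2.35,-5.76],[2.6,-2.35,-5.76],[2.6,-2.35,-5.76],[2.6,-2.35,-5.76],[2.6,-2.35,-5.76],[2.6,-2.35,-5.76],[2.6,-2.35,-5.76],[2.6,-2.35,-5.76],[2.6,-2.35,-5.76],[2.6,-2.35,-5.76],[2.6,-2.35,-5.76],[2.6,-2.35,-5.76],[0,0,0]]'

```text
t: 14.03
tool_pos: [0.4117, -0.2158, 0.2259]
tcp_rot: [0.819, 0.573, -0.005, 0.001]
force: [-0.2, 1.0, -0.3]
finger_gap: 0.998
finger_force: 0.0
```

Run:
```python
from h import *
print(azt()); rot(70,0); rot(70,55); print(monitor.get_state()['joint_pos'].round(2),to((.445,-.304,.225)))
```

```text
(array([69.9, -0.5]), np.float64(-0.2))
rot [-0.2  0.5 -0.1] n 1 per row [-0.24  0.49 -0.07]
rot [-0.2 55.5 -0.2] n 8 per row [-0.02  6.94 -0.02]
[-0.73  0.24  1.53 -0.01  1.38 -0.38] [-71.4  61.6   1.3]
```

Request:
jog_arm --grip '[0,0,0,0,0,0,0,0,0,0,0,0]' --offset '[[-24,20,0],[-24,20,0],[-23,22,0],[0,0,0],[0,0,0],[0,0,0],[0,0,0],[0,0,0],[0,0,0],[0,0,0],[0,0,0],[0,0,0]]' --rotation '[[0,0,0],[0,0,0],[0,0,0],[0,6.94,0],[0,6.94,0],[0,6.94,0],[0,6.94,0],[0,6.94,0],[0,6.94,0],[0,6.94,0],[0,6.94,0],[0,0,0]]'

```text
t: 15.03
tool_pos: [0.4435, -0.3048, 0.2226]
tcp_rot: [0.728, 0.501, 0.381, -0.271]
force: [-0.7, 0.4, -0.9]
finger_gap: 0.996
finger_force: 0.0
```

Run:
```python
from h import *
print(azt()); print(monitor.get_state()['joint_pos'].round(2),to((.445,-.304,.091)))
Z=toolz()[2]; print(to(np.array([.465,-.249,.05])+.0187*Z))
```

```text
(array([68.4, 55.8]), np.float64(-0.7))
[-1.13  0.62  1.25  0.69  1.97 -0.72] [-108.1    2.8   75.1]
[-109.     2.8  165.3]
```

Request:
jog_arm --grip '[0,0,0,0,0]' --offset '[[-27,1,19],[-27,1,19],[-27,1,19],[-27,0,18],[0,0,0]]' --rotation '[[0,0,0],[0,0,0],[0,0,0],[0,0,0],[0,0,0]]'

```text
t: 15.45
tool_pos: [0.4466, -0.3024, 0.0899]
tcp_rot: [0.728, 0.504, 0.378, -0.271]
force: [-0.2, 1.0, -0.3]
finger_gap: 0.999
finger_force: 0.0
```

Run:
```python
from h import *
im=vision.snapshot("scene"); c=cal("scene"); cv2.imwrite("pics/s2.png",im)
for d in spotter.boxes_of("scene","stick_1"):
    b=np.array(d['box'])*[640,480,640,480]; print(round(d['p'],2),b.round(),*[x.round(3) for x in fitstick(c,b,(.5,-.25))])
print(azt()); print(monitor.get_state()['joint_pos'].round(2))
Z=toolz()[2]; print(to(np.array([.465,-.249,.05])+.0187*Z))
im=vision.snapshot("wrist"); cv2.imwrite("pics/w5.png",im[::2,::2])
```

```text
0.75 [402. 302. 416. 342.] [ 0.559 -0.275] [-2.829 -0.945  2.652  0.815]
0.33 [298. 173. 400. 280.] [0.587 0.025] [ 45.915  36.388 -43.636 -33.29 ]
(array([69.4, 55.3]), np.float64(-0.2))
[-1.12  0.77  1.36  0.64  1.75 -0.9 ]
[-4.1 -2.6 91.5]
```

View pics/w5.png

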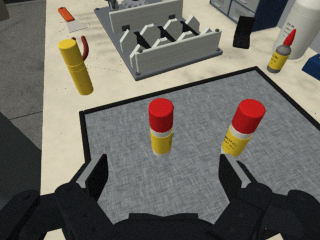

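The wrist view shows stick A upright between the fingers at about (162,125) in the half-size picture, with B to the right of the right finger. Going in along the tool axis.

Request:
jog_arm --grip '[0.2,0.2,0.2,0.2,0.2,1,1,1,1,1,1,1]' --offset '[[-1,-1,25],[-1,-1,25],[-2,-0.5,22],[0,0,19],[0,0,0],[0,0,0],[0,0,0],[0,0,0],[0,0,0],[0,0,0],[0,0,0],[0,0,0]]' --rotation '[[0,0,0],[0,0,0],[0,0,0],[0,0,0],[0,0,0],[0,0,0],[0,0,0],[0,0,0],[0,0,0],[0,0,0],[0,0,0],[0,0,0]]' --force 40

```text
t: 16.6
tool_pos: [0.4704, -0.2361, 0.0401]
tcp_rot: [0.726, 0.506, 0.382, -0.266]
force: [-0.9, -3.1, 7.0]
finger_gap: 0.289
finger_force: 39.9
```

Run:
```python
from h import *
print(azt(), to((.47,-.235,.039)), monitor.get_state()['joint_pos'].round(2))
im=vision.snapshot("wrist"); cv2.imwrite("pics/w6.png",im[::2,::2])
```

```text
(array([69.8, 55.4]), np.float64(0.0)) [-0.4 -0.8  1.4] [-1.03  0.81  1.51  0.7   1.57 -0.96]
```

View pics/w6.png

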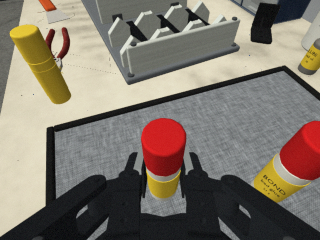

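Grip is good (gap 0.289, stick still upright). Lifting.

Request:
jog_arm --grip '[1,1,1,1,1,1,1,1]' --offset '[[12,0,-8],[20,0,-14],[25,0,-17],[25,0,-17],[25,0,-17],[16,0,-11],[0,0,0],[0,0,0]]' --rotation '[[0,0,0],[0,0,0],[0,0,0],[0,0,0],[0,0,0],[0,0,0],[0,0,0],[0,0,0]]' --force 45

```text
t: 17.32
tool_pos: [0.4706, -0.2347, 0.1891]
tcp_rot: [0.726, 0.507, 0.381, -0.266]
force: [-0.5, 0.5, -0.6]
finger_gap: 0.289
finger_force: 44.1
```

Run:
```python
from h import *
p=np.load('p.npy'); yaw=np.degrees(p[2]); print(azt(),monitor.get_state()['finger_gap']); rot(70,0); 
a=ori(70,0); rot(90+yaw,-35,a)
im=vision.snapshot("wrist"); cv2.imwrite("pics/w7.png",im[::2,::2])
```

```text
(array([69.8, 55.3]), np.float64(0.0)) 0.288578427274105
rot [  0.1 -55.3  -0.2] n 8 per row [ 0.01 -6.92 -0.02]
rot [ -7.8 -34.4 -24.8] n 7 per row [-1.12 -4.92 -3.55]
```

Request:
jog_arm --grip '[1,1,1,1,1,1,1,1,1,1,1,1,1,1,1,1]' --offset '[[0,0,0],[0,0,0],[0,0,0],[0,0,0],[0,0,0],[0,0,0],[0,0,0],[0,0,0],[0,0,0],[0,0,0],[0,0,0],[0,0,0],[0,0,0],[0,0,0],[0,0,0],[0,0,0]]' --rotation '[[0,-6.92,0],[0,-6.92,0],[0,-6.92,0],[0,-6.92,0],[0,-6.92,0],[0,-6.92,0],[0,-6.92,0],[0,-6.92,0],[-1.12,-4.92,-3.55],[-1.12,-4.92,-3.55],[-1.12,-4.92,-3.55],[-1.12,-4.92,-3.55],[-1.12,-4.92,-3.55],[-1.12,-4.92,-3.55],[-1.12,-4.92,-3.55],[0,0,0]]'

```text
t: 18.7
tool_pos: [0.4692, -0.2325, 0.1854]
tcp_rot: [0.639, 0.708, -0.204, 0.22]
force: [-0.7, 0.8, -1.2]
finger_gap: 0.289
finger_force: 44.1
```

```bash
cat >> h.py <<'E'
def tgt(xc,yc,z):  # world TCP to put grasp point at carrier point (m)
    return W(np.load('p.npy'),[xc,yc,z])[0]+.0187*R.from_quat(monitor.get_state()['tcp_rot']).apply([0,0,1])
E
python3 - <<'E'
from h import *
p=np.load('p.npy'); yaw=np.degrees(p[2]); print(azt(),monitor.get_state()['finger_gap'],monitor.get_state()['joint_pos'].round(2),cart()); rot(90+yaw,-35)
print(to(tgt(-.054,.007,.13)),to(tgt(-.054,.007,.053)))
im=vision.snapshot("wrist"); cv2.imwrite("pics/w8.png",im[::2,::2])
E
```

```text
(array([ 96. , -34.9]), np.float64(-0.4)) 0.2892992769436465 [-0.44  0.33  1.68 -0.67  0.92 -0.18] (array([-112.5, -199.9,  185.4,    0.4]), 18.7, array([-0.7,  0.8, -1.2]), 0.289)
rot [-0.3 -0.1  0.3] n 1 per row [-0.28 -0.13  0.31]
[201.1  59.3 -54.4] [245.1  59.8   8.8]
```

View pics/w8.png

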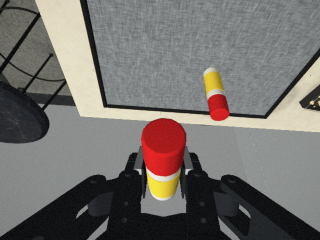

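Request:
jog_arm --grip '[1,1,1,1,1,1,1,1,1]' --offset '[[25,8,-7],[32,9,-8],[32,9,-8],[32,9,-8],[32,9,-8],[32,9,-8],[16,6,-7],[0,0,0],[0,0,0]]' --rotation '[[0,0,0.3],[0,0,0],[0,0,0],[0,0,0],[0,0,0],[0,0,0],[0,0,0],[0,0,0],[0,0,0]]'

```text
t: 19.5
tool_pos: [0.512, -0.034, 0.1168]
tcp_rot: [0.644, 0.704, -0.201, 0.221]
force: [0.1, -0.3, -1.0]
finger_gap: 0.289
finger_force: 44.2
```

Run:
```python
from h import *
p=np.load('p.npy'); yaw=np.degrees(p[2]); print(azt(),monitor.get_state()['finger_gap'],cart()); rot(90+yaw,-35)
print(to(tgt(-.054,.007,.052)))
c=cal("wrist");im=vision.snapshot("wrist"); cv2.imwrite("pics/w9.png",im)
q=proj(c,W(p,[[-.054,-.03,.032],[-.054,.03,.032],[-.081,-.025,.052],[-.027,-.025,.052],[0.027,-.025,.052],[-.09,-.048,.052],[.09,-.048,.052]])).round(); print(q.tolist())
for a in q: cv2.circle(im,tuple(int(v) for v in a),3,(0,255,0),-1)
cv2.imwrite("pics/w9b.png",im)
```

```text
(array([ 95.2, -34.8]), np.float64(0.1)) 0.2890096486115405 (array([-50.4,  -6.6, 116.8,  -0.5]), 19.5, array([ 0.1, -0.3, -1. ]), 0.289)
rot [-0.2 -0.2 -0.4] n 1 per row [-0.21 -0.2  -0.41]
[48.2 -3.7 64.2]
[[319.0, 203.0], [316.0, 117.0], [270.0, 224.0], [366.0, 223.0], [463.0, 223.0], [260.0, 248.0], [556.0, 247.0]]
```

View pics/w9b.png

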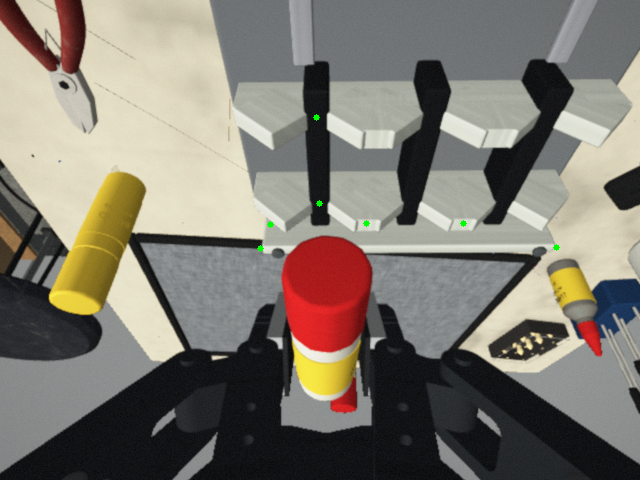

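The dots for crests, groove bottoms and end stop land on the real features, so the carrier pose is good. Lowering into groove 1.

Request:
jog_arm --grip '[1,1,1,1,1,1,1]' --offset '[[12,-2,16],[12,-2,16],[10,0,13],[7,0,10],[6,0,8],[0,0,0],[0,0,0]]' --rotation '[[0,0,-0.4],[0,0,0],[0,0,0],[0,0,0],[0,0,0],[0,0,0],[0,0,0]]'

```text
t: 20.13
tool_pos: [0.5073, -0.0329, 0.039]
tcp_rot: [0.641, 0.706, -0.202, 0.221]
force: [0.4, -0.4, -1.2]
finger_gap: 0.286
finger_force: 44.5
```

Run:
```python
from h import *
print(azt(),cart(),to(tgt(-.054,.007,.051)))
```

```text
(array([ 95.5, -34.9]), np.float64(-0.1)) (array([-54.9,  -5. ,  39. ,  -0.1]), 20.1333, array([ 0.4, -0.4, -1.2]), 0.286) [3.  0.9 2. ]
```

Request:
jog_arm --grip '[1,1,0.5,0.5,0.5,0.5,0.5,0.5,0.5,0.5,0.5]' --offset '[[1.7,1,2.5],[0,0,0],[0,0,0],[0,0,0],[0,0,0],[0,0,0],[-14,0,-20],[-18,0,-25],[-20,0,-29],[-20,0,-29],[0,0,0]]' --rotation '[[0,0,0],[0,0,0],[0,0,0],[0,0,0],[0,0,0],[0,0,0],[0,0,0],[0,0,0],[0,0,0],[0,0,0],[0,0,0]]'

```text
t: 21.05
tool_pos: [0.5108, -0.0321, 0.1677]
tcp_rot: [0.642, 0.706, -0.199, 0.226]
force: [0.9, 0.4, 0.7]
finger_gap: 0.496
finger_force: 0.0
```

Run:
```python
from h import *
print(azt(),cart()); rot(70,0)
w=vision.snapshot("wrist"); c=cal("scene"); im=vision.snapshot("scene")
for d in spotter.boxes_of("scene","stick_1"):
    b=np.array(d['box'])*[640,480,640,480]; print(round(d['p'],2),b.round(),*[x.round(3) for x in fitstick(c,b,(.5,-.25))])
cv2.imwrite("pics/p1.png",np.hstack([cv2.resize(im[150:390,240:560],(400,300)),cv2.resize(w,(400,300))]))
```

```text
(array([ 95.3, -35. ]), np.float64(0.5)) (array([-51.4,  -4.5, 167.7,  -0.4]), 21.05, array([0.9, 0.4, 0.7]), 0.496)
rot [ 8.3 34.3 24.6] n 7 per row [1.19 4.9  3.52]
0.76 [281. 271. 293. 307.] [ 0.381 -0.093] [-1.753 -2.288  1.855  2.136]
0.56 [399. 303. 417. 349.] [ 0.553 -0.283] [-0.507  1.923  0.476 -1.869]
0.43 [260. 173. 399. 291.] [0.536 0.028] [ 63.367  41.939 -63.312 -38.126]
```

View pics/p1.png

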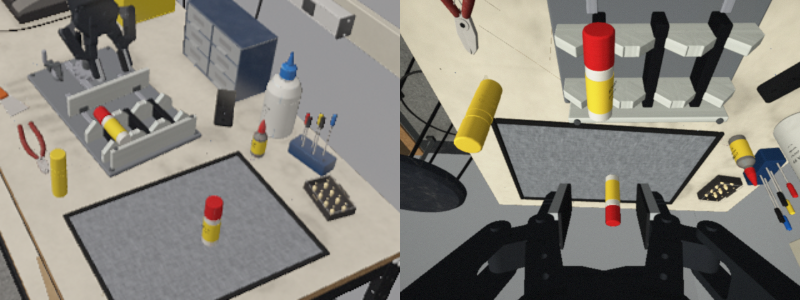

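Stick A lies in groove 1, and stick B still stands at (0.552,-0.281). Going for B.

Request:
jog_arm --grip '[0.4,0.3,0.2,0.1,0.1,0.1,0.1,0.1,0.1,0.1,0.1,0.1,0.1,0.1,0.1,0.1]' --offset '[[0,0,0],[0,0,0],[0,0,0],[0,0,0],[0,0,0],[0,0,0],[0,0,0],[-35,15.5,-7],[-35,15.5,-7],[-35,15.5,-7],[-35,15.5,-7],[-35,15.5,-7],[-35,15.5,-7],[-35,15.5,-7],[-35,15.5,-7],[0,0,0]]' --rotation '[[1.19,4.9,3.52],[1.19,4.9,3.52],[1.19,4.9,3.52],[1.19,4.9,3.52],[1.19,4.9,3.52],[1.19,4.9,3.52],[1.19,4.9,3.52],[0,0,0],[0,0,0],[0,0,0],[0,0,0],[0,0,0],[0,0,0],[0,0,0],[0,0,0],[0,0,0]]'

```text
t: 22.53
tool_pos: [0.529, -0.3441, 0.2152]
tcp_rot: [0.821, 0.571, -0.005, -0.004]
force: [0.9, -0.7, -0.8]
finger_gap: 0.904
finger_force: 0.0
```

Request:
jog_arm --grip '[0.1,0.1,0.1,0.1,0.1,0.1,0.1,0.1,0.1,0.1]' --offset '[[0,0,0],[0,0,0],[0,0,0],[0,0,0],[0,0,0],[0,0,0],[0,0,0],[0,0,0],[0,0,0],[0,0,0]]' --rotation '[[0,6.94,0],[0,6.94,0],[0,6.94,0],[0,6.94,0],[0,6.94,0],[0,6.94,0],[0,6.94,0],[0,6.94,0],[0,0,0],[0,0,0]]'

```text
t: 23.37
tool_pos: [0.5294, -0.338, 0.2145]
tcp_rot: [0.728, 0.504, 0.377, -0.271]
force: [-1.1, -0.2, 0.2]
finger_gap: 0.898
finger_force: 0.0
```

Run:
```python
from h import *
print(azt()); print(monitor.get_state()['joint_pos'].round(2)); rot(70,55)
Z=toolz()[2]; G=np.array([.552,-.281,.05])+.0187*Z; print(to(G-.09*Z),to(G))
```

```text
(array([68.7, 55.3]), np.float64(-0.9))
[-1.03  0.76  0.98  0.77  2.01 -0.56]
rot [-0.4 -0.3 -0.8] n 1 per row [-0.4  -0.32 -0.78]
[-100.4    4.1   72.7] [-100.4    4.1  162.7]
```

Request:
jog_arm --grip '[0.1,0.1,0.1,0.1,0.1,0.1]' --offset '[[-25,1,18],[-25,1,18],[-25,1,18],[-25,1,18],[0,0,0],[0,0,0]]' --rotation '[[-0.4,-0.3,-0.8],[0,0,0],[0,0,0],[0,0,0],[0,0,0],[0,0,0]]'

```text
t: 23.87
tool_pos: [0.5346, -0.3365, 0.0941]
tcp_rot: [0.725, 0.511, 0.378, -0.264]
force: [-0.6, -0.9, 0.5]
finger_gap: 0.901
finger_force: 0.0
```

Run:
```python
from h import *
print(azt()); print(monitor.get_state()['joint_pos'].round(2))
im=vision.snapshot("wrist"); c=cal("wrist"); cv2.imwrite("pics/w10.png",im)
for d in spotter.boxes_of("wrist","stick_1"):
    b=np.array(d['box'])*[640,480,640,480]; print(round(d['p'],2),b.round(),*[x.round(3) for x in fitstick(c,b,(.55,-.28))])
Z=toolz()[2]; G=np.array([.552,-.281,.05])+.0187*Z; print(to(G))
```

```text
(array([70.5, 55. ]), np.float64(0.2))
[-1.02  0.88  1.09  0.72  1.82 -0.74]
0.98 [165.  28. 215.  94.] [ 0.511 -0.019] [ -1.858 -22.439   2.381  18.285]
0.73 [299. 193. 346. 315.] [ 0.553 -0.282] [-2.747 -1.376  2.77   1.039]
0.7 [132.   0. 289.  63.] [0.533 0.029] [ 49.564 -16.876 -59.999  21.707]
0.59 [  1.  71.  85. 181.] [ 0.389 -0.089] [-8.246 -4.927 10.746  1.948]
[-3.8 -3.5 93.4]
```

B is confirmed at (0.553,-0.282). Going in and gripping.

Request:
jog_arm --grip '[0.1,0.1,0.1,0.1,0.1,1,1,1,1,1,1,1]' --offset '[[-1,-1,25],[-1,-1,25],[-2,-1.5,23],[0,0,20],[0,0,0],[0,0,0],[0,0,0],[0,0,0],[0,0,0],[0,0,0],[0,0,0],[0,0,0]]' --rotation '[[0,0,0],[0,0,0],[0,0,0],[0,0,0],[0,0,0],[0,0,0],[0,0,0],[0,0,0],[0,0,0],[0,0,0],[0,0,0],[0,0,0]]'

```text
t: 24.97
tool_pos: [0.5565, -0.2677, 0.0382]
tcp_rot: [0.726, 0.51, 0.38, -0.263]
force: [-0.4, -3.6, 5.4]
finger_gap: 0.287
finger_force: 44.0
```

Run:
```python
from h import *
Z=toolz()[2]; G=np.array([.552,-.281,.05])+.0187*Z; print(azt(),to(G),monitor.get_state()['joint_pos'].round(2))
```

```text
(array([70.6, 55. ]), np.float64(0.4)) [1.6 0.4 0.4] [-0.94  0.9   1.24  0.75  1.64 -0.8 ]
```

Request:
jog_arm --grip '[1,1,1,1,1,1,1,1]' --offset '[[12,0,-8],[20,0,-14],[25,0,-17],[25,0,-17],[25,0,-17],[16,0,-11],[0,0,0],[0,0,0]]' --rotation '[[0,0,0],[0,0,0],[0,0,0],[0,0,0],[0,0,0],[0,0,0],[0,0,0],[0,0,0]]'

```text
t: 25.63
tool_pos: [0.5562, -0.2649, 0.1873]
tcp_rot: [0.726, 0.511, 0.379, -0.263]
force: [-0.1, 0.5, -0.6]
finger_gap: 0.284
finger_force: 44.2
```

Request:
jog_arm --grip '[1,1,1,1,1,1,1,1,1,1,1,1,1,1,1,1]' --offset '[[0,0,0],[0,0,0],[0,0,0],[0,0,0],[0,0,0],[0,0,0],[0,0,0],[0,0,0],[0,0,0],[0,0,0],[0,0,0],[0,0,0],[0,0,0],[0,0,0],[0,0,0],[0,0,0]]' --rotation '[[0,-6.92,0],[0,-6.92,0],[0,-6.92,0],[0,-6.92,0],[0,-6.92,0],[0,-6.92,0],[0,-6.92,0],[0,-6.92,0],[-1.12,-4.92,-3.55],[-1.12,-4.92,-3.55],[-1.12,-4.92,-3.55],[-1.12,-4.92,-3.55],[-1.12,-4.92,-3.55],[-1.12,-4.92,-3.55],[-1.12,-4.92,-3.55],[0,0,0]]'

```text
t: 26.97
tool_pos: [0.5549, -0.2626, 0.1833]
tcp_rot: [0.637, 0.709, -0.205, 0.224]
force: [0.7, 0.7, -0.8]
finger_gap: 0.288
finger_force: 44.2
```

Run:
```python
from h import *
p=np.load('p.npy'); yaw=np.degrees(p[2]); print(azt(),cart()); rot(90+yaw,-35)
print(to(tgt(.054,.007,.13)))
im=vision.snapshot("wrist"); cv2.imwrite("pics/w11.png",im)
for n in("w8","w11"):
    i=cv2.imread(f"pics/{n}.png"); i=i if i.shape[0]==480 else cv2.resize(i,(640,480)); h=cv2.cvtColor(i,cv2.COLOR_BGR2HSV)
    m=((h[...,0]<8)|(h[...,0]>172))&(h[...,1]>150)&(h[...,2]>80); k,_,s,ce=cv2.connectedComponentsWithStats(m.astype(np.uint8)); print(n,[(s[j,:4].tolist(),s[j,4]) for j in range(1,k) if s[j,4]>800])
```

```text
(array([ 96.2, -35.4]), np.float64(-0.3)) (array([ -30.2, -238.3,  183.3,    0.6]), 26.9667, array([ 0.7,  0.7, -0.8]), 0.288)
rot [-0.   0.4  0.5] n 1 per row [-0.01  0.41  0.46]
[230.2  86.  -80. ]
w8 [([416, 189, 44, 53], np.int32(1779)), ([282, 237, 90, 115], np.int32(8315))]
w11 [([278, 237, 92, 119], np.int32(8842))]
```

Request:
jog_arm --grip '[1,1,1,1,1,1,1,1,1,1]' --offset '[[28,10,-10],[30,11,-10],[30,11,-10],[30,11,-10],[30,11,-10],[30,11,-10],[30,11,-10],[22,10,-10],[0,0,0],[0,0,0]]' --rotation '[[0,0.4,0.4],[0,0,0],[0,0,0],[0,0,0],[0,0,0],[0,0,0],[0,0,0],[0,0,0],[0,0,0],[0,0,0]]'

```text
t: 27.85
tool_pos: [0.6203, -0.023, 0.119]
tcp_rot: [0.643, 0.705, -0.2, 0.223]
force: [0.4, -0.6, -0.6]
finger_gap: 0.291
finger_force: 44.3
```

Run:
```python
from h import *
p=np.load('p.npy'); yaw=np.degrees(p[2]); print(azt(),cart()); rot(90+yaw,-35)
print(to(tgt(.054,.007,.052)))
```

```text
(array([ 95.2, -34.9]), np.float64(0.2)) (array([ 58.5,  -6.3, 119. ,  -0.4]), 27.85, array([ 0.4, -0.6, -0.6]), 0.291)
rot [ 0.1 -0.1 -0.4] n 1 per row [ 0.06 -0.08 -0.36]
[49.3 -4.8 66. ]
```

Request:
jog_arm --grip '[1,1,1,1,1,1,1]' --offset '[[12,-2.5,16],[12,-2,16],[11,0,14],[8,0,11],[7,0,10],[0,0,0],[0,0,0]]' --rotation '[[0,0,-0.4],[0,0,0],[0,0,0],[0,0,0],[0,0,0],[0,0,0],[0,0,0]]'

```text
t: 28.43
tool_pos: [0.6156, -0.0223, 0.0362]
tcp_rot: [0.64, 0.707, -0.201, 0.224]
force: [0.1, 0.0, -0.3]
finger_gap: 0.29
finger_force: 44.2
```

Run:
```python
from h import *
print(azt(),cart(),to(tgt(.054,.007,.051)))
```

```text
(array([ 95.6, -35. ]), np.float64(0.1)) (array([53.9, -5.1, 36.2, -0. ]), 28.4333, array([ 0.1,  0. , -0.3]), 0.29) [ 1.4  0.2 -0.4]
```

Request:
jog_arm --grip '[1,0.5,0.5,0.5,0.5,0.5,0.5,0.5,0.5,0.5,0.5]' --offset '[[0,0,0],[0,0,0],[0,0,0],[0,0,0],[0,0,0],[-14,0,-20],[-18,0,-25],[-20,0,-29],[-20,0,-29],[0,0,0],[0,0,0]]' --rotation '[[0,0,0],[0,0,0],[0,0,0],[0,0,0],[0,0,0],[0,0,0],[0,0,0],[0,0,0],[0,0,0],[0,0,0],[0,0,0]]'

```text
t: 29.35
tool_pos: [0.6157, -0.0212, 0.1641]
tcp_rot: [0.64, 0.707, -0.2, 0.225]
force: [-0.2, 0.3, -0.3]
finger_gap: 0.504
finger_force: 0.0
```

Run:
```python
from h import *
p=np.load('p.npy'); d1=np.load("w1.npz");d3=np.load("w3.npz")
Pm=lambda d:d['K']@np.c_[cv2.Rodrigues(d['r'])[0],d['t']]
# block top corners: w1-view(190+x/3,50+y/3)
for a,b in [((188,80),(168,131)),((213,140),(199,153)),((158,78),(168,131)),((215,78),(195,131))]:
    u=(190+a[0]/3,50+a[1]/3); X=cv2.triangulatePoints(Pm(d1),Pm(d3),np.array(u,float),np.array(b,float)).ravel(); X=X[:3]/X[3]
    dd=X[:2]-p[:2]; c,s=np.cos(p[2]),np.sin(p[2]); print((1e3*np.array([c*dd[0]+s*dd[1],-s*dd[0]+c*dd[1],X[2]])).round())
print(azt(),cart()); rot(90+np.degrees(p[2]),0)
w=vision.snapshot("wrist"); im=vision.snapshot("scene")
cv2.imwrite("pics/p2.png",np.hstack([cv2.resize(im[150:390,240:560],(400,300)),cv2.resize(w,(400,300))]))
z=cv2.imread("pics/w3.png")[115:275,90:250]; cv2.imwrite("pics/z.png",cv2.resize(z,(300,300),interpolation=cv2.INTER_CUBIC))
cv2.imwrite("pics/p2.png",np.hstack([cv2.imread("pics/p2.png")[:, :400],cv2.imread("pics/p2.png")[:,500:700],cv2.imread("pics/z.png")[:,:200]]))
```

```text
[-45. 262.  52.]
[-47. 248.   1.]
[-56. 264.  29.]
[-41. 264.  22.]
(array([ 95.5, -35. ]), np.float64(0.3)) (array([ 5.410e+01, -4.100e+00,  1.641e+02, -1.000e-01]), 29.35, array([-0.2,  0.3, -0.3]), 0.504)
rot [ 0.4 35.1  0. ] n 6 per row [0.06 5.84 0.  ]
```

View pics/p2.png

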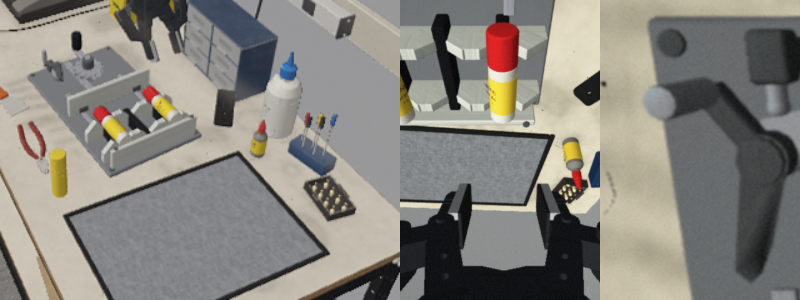

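Both sticks lie in grooves 1 and 3, cap towards the jaw, and the mat is empty. Next is flicking the pawl back on.

Request:
jog_arm --grip '[0.5,0.5,0.5,0.5,0.7,1,1,1,1,1,1,1,1,1,1,1,1]' --offset '[[0,0,0],[0,0,0],[0,0,0],[0,0,0],[0,0,0],[0,0,0],[31,-14,0],[31,-14,0],[31,-14,0],[31,-14,0],[31,-14,0],[31,-14,0],[31,-14,0],[31,-14,0],[28,-16,0],[0,0,0],[0,0,0]]' --rotation '[[0,5.84,0],[0,5.84,0],[0,5.84,0],[0,5.84,0],[0,5.84,0],[0,5.84,0],[0,0,0],[0,0,0],[0,0,0],[0,0,0],[0,0,0],[0,0,0],[0,0,0],[0,0,0],[0,0,0],[0,0,0],[0,0,0]]'

```text
t: 30.87
tool_pos: [0.4589, 0.2413, 0.1605]
tcp_rot: [0.67, 0.743, -0.001, -0.0]
force: [0.0, -0.8, -0.1]
finger_gap: 0.002
finger_force: 0.0
```

Run:
```python
from h import *
print(azt(),cart())
```

```text
(array([95.9, -0.1]), np.float64(-0.1)) (array([-7.620e+01,  2.726e+02,  1.605e+02,  2.000e-01]), 30.8667, array([ 0. , -0.8, -0.1]), 0.002)
```

Request:
jog_arm --grip '[1,1,1,1,1,1,1,1,1,1,1,1,1,1]' --offset '[[0,2,30],[0,0,30],[0,0,25],[0,0,18],[0,0,0],[-6,0,0],[-5,0,0],[-5,0,0],[-5,0,0],[-5,0,0],[-4,0,0],[0,0,0],[20,0,0],[0,0,0]]' --rotation '[[0,0,0],[0,0,0],[0,0,0],[0,0,0],[0,0,0],[0,0,0],[0,0,0],[0,0,0],[0,0,0],[0,0,0],[0,0,0],[0,0,0],[0,0,0],[0,0,0]]'

```text
t: 32.03
tool_pos: [0.464, 0.2318, 0.0599]
tcp_rot: [0.671, 0.742, 0.002, 0.001]
force: [-0.5, -0.6, 0.7]
finger_gap: 0.001
finger_force: 0.0
```

Request:
jog_arm --grip '[1,1,0.8,0.5,0.5,0.5,0.5]' --offset '[[0,0,-35],[0,0,-35],[0,0,-35],[-20,35,0],[-20,35,0],[0,0,0],[0,0,0]]' --rotation '[[0,0,0],[0,0,0],[0,0,0],[0,0,0],[0,0,0],[0,0,0],[0,0,0]]'

```text
t: 32.62
tool_pos: [0.5384, 0.196, 0.1643]
tcp_rot: [0.672, 0.741, 0.001, 0.001]
force: [-0.5, -0.4, -0.8]
finger_gap: 0.498
finger_force: 0.0
```

Run:
```python
from h import *
c=cal("wrist"); im=vision.snapshot("wrist"); cv2.imwrite("pics/w12.png",im); print(cart())
p=np.load('p.npy')
print(proj(c,W(p,[[-.0765,.228,.072],[-.066,.2448,.072],[0,.23,.099],[0,.185,.06]])).round())
```

```text
(array([ -2.7, 220.6, 164.1,   0. ]), 32.6667, array([-0.2, -0.3, -0.4]), 0.503)
[[207. 232.]
 [221. 207.]
 [327. 242.]
 [326. 286.]]
```

View pics/w12.png

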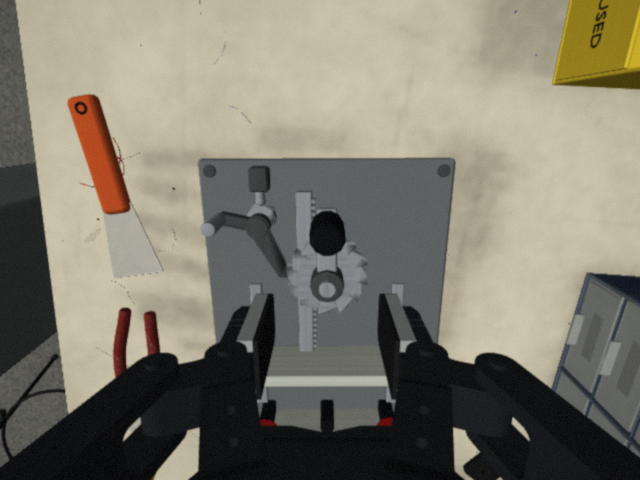

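The pawl is on (tab at (208,229)) and the knob is at (327,243). Gripping it to wind.

Request:
jog_arm --grip '[0.5,0.5,0.5,0.5,0.5,1,1,1,1,1,1,1]' --offset '[[11,2,25],[0,0,30],[0,0,25],[0,0,16],[0,0,0],[0,0,0],[0,0,0],[0,0,0],[0,0,0],[0,0,0],[0,0,0],[0,0,0]]' --rotation '[[0,0,0],[0,0,0],[0,0,0],[0,0,0],[0,0,0],[0,0,0],[0,0,0],[0,0,0],[0,0,0],[0,0,0],[0,0,0],[0,0,0]]' --force 50

```text
t: 33.67
tool_pos: [0.5381, 0.2093, 0.0693]
tcp_rot: [0.671, 0.742, 0.001, 0.001]
force: [-2.6, 1.1, 7.1]
finger_gap: 0.24
finger_force: 49.2
```

```bash
python3 -c "
from h import *
print(cart())"; python3 circ.py 1.571 6.571 50
```

```text
(array([-5.000e-01,  2.329e+02,  6.930e+01,  1.000e-01]), 33.6667, array([-2.6,  1.1,  7.1]), 0.24)
[[0, -4.5, 0], [-1, -4.5, 0], [-1, -4.5, 0], [-1.5, -4, 0], [-2, -4, 0], [-2.5, -4, 0], [-2.5, -3.5, 0], [-3, -3.5, 0], [-3.5, -3, 0], [-3.5, -2.5, 0], [-4, -2, 0], [-4, -2, 0], [-4.5, -1.5, 0], [-4.5, -1, 0], [-4.5, -0.5, 0], [-4.5, 0, 0], [-4.5, 0.5, 0], [-4, 0.5, 0], [-4.5, 1.5, 0], [-4, 1.5, 0]] 20
[[-4, 2, 0], [-4, 2.5, 0], [-3.5, 3, 0], [-3, 3, 0], [-3, 3.5, 0], [-2.5, 4, 0], [-2, 4, 0], [-2, 4, 0], [-1, 4, 0], [-1, 4.5, 0], [-0.5, 4.5, 0], [0, 4.5, 0], [0.5, 4.5, 0], [1, 4.5, 0], [1.5, 4.5, 0], [1.5, 4, 0], [2.5, 4, 0], [2.5, 3.5, 0], [3, 3.5, 0], [3, 3, 0]] 20
[[3.5, 3, 0], [4, 2, 0], [4, 2, 0], [4, 2, 0], [4.5, 1, 0], [4.5, 0.5, 0], [4.5, 0.5, 0], [4.5, 0, 0], [4.5, -1, 0], [4.5, -1, 0]] 10
```

Request:
jog_arm --grip '[1,1,1,1,1,1,1,1,1,1,1,1,1,1,1,1,1,1,1,1]' --offset '[[0,-4.5,0],[-1,-4.5,0],[-1,-4.5,0],[-1.5,-4,0],[-2,-4,0],[-2.5,-4,0],[-2.5,-3.5,0],[-3,-3.5,0],[-3.5,-3,0],[-3.5,-2.5,0],[-4,-2,0],[-4,-2,0],[-4.5,-1.5,0],[-4.5,-1,0],[-4.5,-0.5,0],[-4.5,0,0],[-4.5,0.5,0],[-4,0.5,0],[-4.5,1.5,0],[-4,1.5,0]]' --rotation '[[0,0,0],[0,0,0],[0,0,0],[0,0,0],[0,0,0],[0,0,0],[0,0,0],[0,0,0],[0,0,0],[0,0,0],[0,0,0],[0,0,0],[0,0,0],[0,0,0],[0,0,0],[0,0,0],[0,0,0],[0,0,0],[0,0,0],[0,0,0]]'

```text
t: 35.33
tool_pos: [0.5035, 0.1419, 0.0692]
tcp_rot: [0.671, 0.742, 0.001, 0.001]
force: [-2.5, 2.7, 11.5]
finger_gap: 0.245
finger_force: 50.0
```

```bash
python3 -c "
from h import *
print(cart())"
```

```text
(array([-4.150e+01,  1.693e+02,  6.920e+01,  1.000e-01]), 35.3333, array([-2.5,  2.7, 11.5]), 0.245)
```

Request:
jog_arm --grip '[1,1,1,1,1,1,1,1,1,1,1,1,1,1,1,1,1,1,1,1]' --offset '[[-4,2,0],[-4,2.5,0],[-3.5,3,0],[-3,3,0],[-3,3.5,0],[-2.5,4,0],[-2,4,0],[-2,4,0],[-1,4,0],[-1,4.5,0],[-0.5,4.5,0],[0,4.5,0],[0.5,4.5,0],[1,4.5,0],[1.5,4.5,0],[1.5,4,0],[2.5,4,0],[2.5,3.5,0],[3,3.5,0],[3,3,0]]' --rotation '[[0,0,0],[0,0,0],[0,0,0],[0,0,0],[0,0,0],[0,0,0],[0,0,0],[0,0,0],[0,0,0],[0,0,0],[0,0,0],[0,0,0],[0,0,0],[0,0,0],[0,0,0],[0,0,0],[0,0,0],[0,0,0],[0,0,0],[0,0,0]]'

```text
t: 37.0
tool_pos: [0.5791, 0.1381, 0.0693]
tcp_rot: [0.671, 0.742, 0.001, 0.001]
force: [-3.6, -1.0, 9.8]
finger_gap: 0.239
finger_force: 49.9
```

```bash
python3 -c "
from h import *
print(cart())"
```

```text
(array([3.330e+01, 1.581e+02, 6.930e+01, 1.000e-01]), 37.0, array([-3.6, -1. ,  9.8]), 0.239)
```

Request:
jog_arm --grip '[1,1,1,1,1,1,1,1,1,1,1,1,1,1]' --offset '[[3.5,3,0],[4,2,0],[4,2,0],[4,2,0],[4.5,1,0],[4.5,0.5,0],[4.5,0.5,0],[4.5,0,0],[4.5,-1,0],[4.5,-1,0],[2,-0.5,0],[0,0,0],[0,0,0],[0,0,0]]' --rotation '[[0,0,0],[0,0,0],[0,0,0],[0,0,0],[0,0,0],[0,0,0],[0,0,0],[0,0,0],[0,0,0],[0,0,0],[0,0,0],[0,0,0],[0,0,0],[0,0,0]]'

```text
t: 38.17
tool_pos: [0.5841, 0.1818, 0.0693]
tcp_rot: [0.671, 0.742, 0.001, 0.003]
force: [0.5, -8.0, 6.8]
finger_gap: 0.24
finger_force: 49.6
```

```bash
python3 -c "
from h import *
print(cart())"
```

```text
(array([4.260e+01, 2.011e+02, 6.930e+01, 1.000e-01]), 38.1667, array([ 0.5, -8. ,  6.8]), 0.24)
```

Request:
jog_arm --grip '[1,1,1,1]' --offset '[[2,-0.5,0],[1,0,0],[0,0,0],[0,0,0]]' --rotation '[[0,0,0],[0,0,0],[0,0,0],[0,0,0]]'

```text
t: 38.5
tool_pos: [0.5841, 0.1822, 0.0693]
tcp_rot: [0.671, 0.741, -0.001, 0.004]
force: [3.7, -20.4, 6.7]
finger_gap: 0.242
finger_force: 49.5
```

```bash
python3 -c "
from h import *
print(cart())"
```

```text
(array([4.260e+01, 2.015e+02, 6.930e+01, 1.000e-01]), 38.5, array([  3.7, -20.4,   6.7]), 0.242)
```

It's at the hard stop. Releasing and backing away to look.

Request:
jog_arm --grip '[0.5,0.5,0.5,0.5,0.5,0.5,0.5,0.5,0.5,0.5,0.5]' --offset '[[0,0,0],[0,0,0],[0,0,0],[0,0,-30],[0,0,-35],[0,0,-40],[0,0,-40],[0,0,-40],[-25,-20,0],[-25,-20,0],[0,0,0]]' --rotation '[[0,0,0],[0,0,0],[0,0,0],[0,0,0],[0,0,0],[0,0,0],[0,0,0],[0,0,0],[0,0,0],[0,0,0],[0,0,0]]'

```text
t: 39.42
tool_pos: [0.5449, 0.1302, 0.2536]
tcp_rot: [0.671, 0.741, 0.0, 0.001]
force: [0.3, -0.2, 0.4]
finger_gap: 0.499
finger_force: 0.0
```

Run:
```python
from h import *
vision.snapshot("scene"); c=cal("wrist"); im=vision.snapshot("wrist"); cv2.imwrite("pics/w13.png",im); print(cart())
p=np.load('p.npy')
print(proj(c,W(p,[[-.0765,.228,.072],[-.066,.2448,.072],[.0432,.198,.099],[-.09,.048,.059],[.09,.048,.059],[-.09,-.048,.052],[.09,-.048,.052]])).round().tolist())
```

```text
(array([6.000e-01, 1.556e+02, 2.531e+02, 1.000e-01]), 39.5167, array([ 0.8, -0.1,  0.6]), 0.497)
[[231.0, 125.0], [242.0, 103.0], [381.0, 166.0], [234.0, 315.0], [416.0, 315.0], [241.0, 391.0], [408.0, 391.0]]
```

View pics/w13.png

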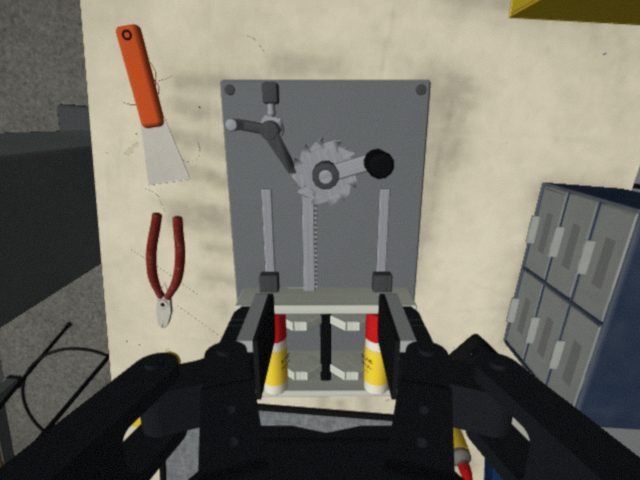

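The pawl is on (tab at (231,125)), the jaw's inner face is home at row ~313, and both sticks lie in grooves 1 and 3. The scraper and cutters haven't moved. Signing off.

```bash
python3 -c "
from h import *
print(workorder.sign_off())"
```

```text
the job is handed in; nothing more can be done
None
```

The job is done and handed in at about 40 s on the robot's clock: both glue sticks lie in grooves 1 and 3, the jaw is wound fully home against its stop, the pawl is on the wheel, and the scraper, cutters and yellow look-alike are untouched.

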